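# Calibrate the roast-colour reader with its paddle

### The arm

A 6-joint arm with a two-finger parallel gripper is mounted at the origin on the work surface. World frame = base frame: x ahead of the robot, y to its left, z up, the work surface at z = 0. Lengths are in mm, angles in rad, forces in N, time in s.
With the tool pointing down it reaches from about 275 to 1000 mm from the base axis. Payload 8.4 kg.
Tool frame: the origin (TCP) lies between the finger pads; the fingertips stand 8 mm ahead of it and the grasp point (between the pads) lies 11 mm behind it (tcp_to_tips is the distance from the TCP to the fingertips, in mm); z points along the fingers, y is the line along which they close (so a half turn about z gives the same grasp; the last joint's range is limited). The gripper opens to 85 mm and grips with 20 to 120 N. Pads are 22 mm wide; open, the fingers measure 114 mm over their backs; the gripper's body (76 mm by 85 mm) begins 54 mm behind the grasp point. The pads swing forward as they close: fully open they stand 13 mm farther back than shut.
Start: joints at [-1.287, 0.353, 1.633, -0, 1.155, -0.002], TCP at [176.202, -599.651, 239.281] pointing down, gripper open.
Joint ranges: [-2.63, 2.63], [-0.92, 2.1], [0.06, 2.66], [-1.3, 4.44], [0, 2.69], [-3.02, 3.02]. Speed limits (rad/s): [2.22, 2.22, 2.79, 3.14, 3.14, 3.14].

### API

Orientations are given as [roll, pitch, yaw] about the fixed x, y, z axes, in that order (R = Rz(yaw) Ry(pitch) Rx(roll)).
In Python, from rig import * gives the robot as it stands.
- The arm moves only by the tool step_arm, never from a script. Its argument "motion" is a list of rows, each an object with "claw": the finger opening in mm, from 0 to 85.4; "delta_pos": the shift along the tool's x, y, z in mm, a list of three; "turn": the turn about the tool's z in rad. In form: [{"claw": claw, "delta_pos": [dx, dy, dz], "turn": turn}, ...]. A call has 1 to 8 rows; each row shifts and turns the commanded pose from where the row before left it, along the tool's axes as they then stand; what a row does not reach is not made up. A row lasts 1/12 s, in which the tool goes at most 41.7 mm and 7.16 degrees, less where a joint would pass 70% of its speed; a pose out of reach is approached as far as the arm can. A call is refused whole if a number of a shift passes 41.7 or a number of a turn 0.125, either way. A call with a gripper value outside its range is refused whole. The fingers move at their own pace and stop on an object; "force" is the grip in N (left out, the last holds). Time passes only in rows, so rows that do not move let the fingers close. It gives the time, the measured TCP pose, the force, the opening and the grip force at its end, in the units of the state.
- sense(): the state, without advancing time (a new reading comes with each control period).
- grab_frame(name): name is "scene" or "top" or "wrist"; returns a dict with "img" (420x560x3 uint8, red, green, blue), "vertical_fov" (degrees; the focal length in pixels is half the picture's height over the tangent of half this angle, whatever the lens; pixels are square), "cx", "cy" (the principal point, pixels), "R" (3x3) and "t" (3): a world point X has camera coordinates R X + t. Camera axes: x right, y down, z forward; pixel columns grow to the right and rows downward; lengths in mm; the calibration is good to about 2 mm. The wrist camera is an equidistant fisheye: a pixel r from the principal point sees the ray r / f radians off the axis. A picture is of the moment at which its call begins. There is no depth.
- sign_off(): hands the job in; it is judged then, once.
The state is a dict: "clock": time; "qpos": joint angles; "qvel": joint speeds; "joint_efforts": joint torques, N m; "eef_pos": TCP position; "tcp_rot": TCP orientation; "contact_force": force on the tool from outside, world axes, zero at the start; "wrist_torque": the same for the moment, N m; "opening": opening from 0.0 (shut) to 1.0 (fully open); "grasp_force": force on a finger pad.
Only numpy, scipy, OpenCV 4.12 (cv2) and the standard library are available. Lean on these libraries where they do the work, as an engineer would, in place of code of your own. Each camera call takes 0.05 s, during which the arm holds its last target. There are 200 camera calls.

### The job

Calibrate the coffee bar's roast-colour reader: press the white, then the yellow, then the green key fully, one at a time, never the red one. Then draw the calibration paddle out of its wooden stand by the black handle, lower its blade straight into the reader's slot until the mouth of the slot is at the middle of the orange band, and finish holding it there, still and upright, clear of the slot's bottom and with the gripper still closed on it. Leave the cups, tools and other things on the bar where they are.

Things in the scene. Friction and masses are not known exactly. Their poses are not given: they have to be found in the camera images.
- paddle_grip (a point): centre of the paddle's black handle, 44 (x) x 16 (y) x 36 (z) mm; z points up, from blade to handle. The blade begins 18 mm below this point. Paddle 0.08 to 0.17 kg; at the start it stands upright in the wooden stand, this point 96 mm above the table. A half turn about z makes no difference
- paddle_tip (a point): middle of the lower end of the paddle's white blade, 88 mm below the handle's centre, same axes. Blade 40 mm wide (x), 6 mm thick (y), 70 mm long, with an orange band round it from 32 to 48 mm above this end
- stand: wooden block 100 x 70 x 46 mm (x, y, z), fixed; origin at the centre of its underside, on the table. A roomy slot in its top, 43 x 9 mm (long along its x), 38 mm deep, holds the paddle's blade upright
- slot_mouth (a point): centre of the slot's mouth, in the middle of the flat top of the grey reader (fixed block 150 x 130 x 100 mm, display on its front), 100 mm above the table. x runs along the slot, y across it, z up. Slot vertical, 42 x 8 mm (2 mm more than the blade each way), 78 mm deep; its bright rim flares 45 degrees outwards by 4 mm on every side over the top 4 mm
- console: low grey key console 130 x 130 x 36 mm with a dark top, fixed; origin at the centre of its underside. Four round keys stand on it in a 2 x 2 pattern, 54 mm apart; which colour is where varies
- key_white (a joint): how far the white key (wake) is down, in m: 0 up, 0.006 fully down. It springs back; 4 N push it fully down. It counts as pressed beyond 0.004
- key_white_top (a point): centre of the top face of the white key (wake), 28 mm across, 58 mm above the table when up; pressed straight down
- key_yellow (a joint): how far the yellow key (zero) is down, in m: 0 up, 0.006 fully down. It springs back; 4 N push it fully down. It counts as pressed beyond 0.004
- key_yellow_top (a point): centre of the top face of the yellow key (zero), 28 mm across, 58 mm above the table when up; pressed straight down
- key_green (a joint): how far the green key (read) is down, in m: 0 up, 0.006 fully down. It springs back; 4 N push it fully down. It counts as pressed beyond 0.004
- key_green_top (a point): centre of the top face of the green key (read), 28 mm across, 58 mm above the table when up; pressed straight down
- key_red (a joint): how far the red key (erase) is down, in m: 0 up, 0.006 fully down. It springs back; 4 N push it fully down. It counts as pressed beyond 0.004
- key_red_top (a point): centre of the top face of the red key (erase), 28 mm across, 58 mm above the table when up; pressed straight down
- cup: bystander: white ceramic cup, 76 mm across, 60 mm high; loose; origin at the centre of its underside
- bowl: bystander: blue ceramic bowl, 100 mm across, 50 mm high; loose; origin at the centre of its underside
- tamper: bystander: steel tamper, base 58 mm across, 82 mm high; loose; origin at the centre of its underside
- jar: bystander: amber jar with a pale wooden lid, 72 mm across, 110 mm high; loose; origin at the centre of its underside
- weight: bystander: small brass weight, 30 mm across, 22 mm high; loose; origin at the centre of its underside
- mug: bystander: black mug with a handle, 80 mm across, 85 mm high; loose; origin at the centre of its underside
- spoon: bystander: spoon with a wooden handle, lying flat, 170 mm long, 20 mm high; loose; origin at the centre of its underside (below mid-length; its length runs along x)
There are look-alikes about, which are no part of the job. There is more than one size of the part that bears paddle_grip; the job needs the largest. There is more than one size of the part that bears slot_mouth; the job needs the largest.

How it is judged (in metres and radians):
On the way, in this order (a step that is already met when the one before it is completed fails the run):
1. the white key is pressed down with the other keys up (value of joint key_white above 0.004 m and value of joint each of key_yellow, key_green, key_red below 0.002 m), for 0.05 s.
2. the yellow key is pressed down with the other keys up (value of joint key_yellow above 0.004 m and value of joint each of key_white, key_green, key_red below 0.002 m), for 0.05 s.
3. the green key is pressed down with the other keys up (value of joint key_green above 0.004 m and value of joint each of key_white, key_yellow, key_red below 0.002 m), for 0.05 s.
4. the paddle is held by the gripper, clear above the reader's slot (z of paddle_tip in the frame of slot_mouth above 0.002 m and contact force between the fingers and paddle above 1 N), for 0.1 s.
At the end, for the whole second after the job is handed in: Gripper closed on the paddle (over 1 N), which is still (under 10 mm/s); blade end in the slot, 30 to 50 mm below the mouth (aim 40), within 4 mm of the centre along and across, upright within 0.08 rad and aligned within 0.1 rad (either way round); all four keys up (z of paddle_tip in the frame of slot_mouth between -0.05 and -0.03 m and x of paddle_tip in the frame of slot_mouth between -0.004 and 0.004 m and y of paddle_tip in the frame of slot_mouth between -0.004 and 0.004 m and angle between the z axis of paddle_tip and the z axis of slot_mouth, either way round below 0.08 rad and angle between the x axis of paddle_tip and the x axis of slot_mouth, either way round below 0.1 rad and contact force between the fingers and paddle above 1 N and linear speed of paddle below 0.01 m/s and value of joint each of key_white, key_yellow, key_green, key_red below 0.002 m); the arm keeps its last pose, push and grip.
It fails at once if the red key is pressed (value of joint key_red above 0.003 m).
It fails at once if a bystander (cup, bowl, tamper, jar, weight, mug, spoon) is shifted by more than 40 mm (distance of any of cup, bowl, tamper, jar, weight, mug, spoon from where it was at the start of the episode above 0.04 m).
It also fails if it takes over 67 s, if anything falls off the work surface, if the arm or the gripper's body presses on something with over 40 N, if the wrist force passes 120 N, or if a joint passes its speed limit or range.

## Working session

There is one attempt and no reset: what is moved stays moved. The work goes in short steps, Python scripts to look and compute and a tool call to move; the robot and the scene stay as the last step left them, time stands still between calls to the robot, and variables do not carry over. Pictures are saved under pics/ and viewed, at most 10 in all, crops included, and the job is handed in when it is done.

Besides the shell and the picture viewer there is one more tool, called after "Emit:" as name(argument=value, ...), one argument or row to a line, values as JSON. step_arm: Moves the arm, as the interface text tells. Its arguments: {"type":"object","properties":{"motion":{"type":"array","items":{"type":"object","properties":{"claw":{"type":"number"},"delta_pos":{"type":"array","items":{"type":"number"}},"turn":{"type":"number"}}}},"force":{"type":"number"}},"required":["motion"]}

```bash
mkdir -p pics
cat > h.py <<'E'
from rig import *
import numpy as np, cv2
def save(n,f):
    cv2.imwrite(f'pics/{f}.png',n['img'][:,:,::-1]); np.save(f'pics/{f}.npy',n,allow_pickle=True)
def load(f): return np.load(f'pics/{f}.npy',allow_pickle=True).item()
def foc(c): return c['img'].shape[0]/2/np.tan(np.radians(c['vertical_fov'])/2)
def ray(c,u,v,fish=False):
    f=foc(c); d=np.array([u-c['cx'],v-c['cy']],float)
    if fish:
        r=np.hypot(*d); th=r/f; k=np.sin(th)/r if r>0 else 0; d=np.array([*(d*k),np.cos(th)])
    else: d=np.array([*(d/f),1])
    R=np.array(c['R']);t=np.array(c['t']); return -R.T@t, R.T@d
def at(c,u,v,z,fish=False):
    o,d=ray(c,u,v,fish); return (o+d*(z-o[2])/d[2]).round(1)
def proj(c,X,fish=False):
    p=np.array(c['R'])@np.array(X,float)+np.array(c['t']); f=foc(c)
    if fish:
        r=np.hypot(p[0],p[1]); th=np.arctan2(r,p[2]); return (p[:2]/r*th*f+[c['cx'],c['cy']]).round(1)
    return (p[:2]/p[2]*f+[c['cx'],c['cy']]).round(1)
E
python3 - <<'E'
from h import *
for n in('scene','top','wrist'):
    c=grab_frame(n); save(c,n+'0'); print(n,c['vertical_fov'],c['cx'],c['cy'],(-np.array(c['R']).T@np.array(c['t'])).round())
print(sense())
E
```

```text
scene 55.63828211506316 278.2063406931757 214.70285931219672 [1017.  114.  949.]
top 44.46950200193001 281.441658476508 215.05215672131885 [ 403.   19. 1578.]
wrist 65.70646984690485 279.3342579887099 204.9768883749229 [ 244. -581.  374.]
{'clock': 0.15, 'qpos': array([-1.28742551e+00,  3.53471370e-01,  1.63397173e+00, -2.38749721e-05,
        1.15517606e+00, -2.41847497e-03]), 'qvel': array([-1.00446162e-03, -5.26469012e-03, -1.75963178e-03,  2.48506192e-04,
       -4.88610550e-05, -1.11239531e-03]), 'joint_efforts': array([ 1.13203332e-03, -6.05635071e+01, -3.42339849e+01, -3.56568599e-06,
        6.07431590e-03,  9.94939597e-06]), 'eef_pos': array([ 176.08032378, -599.31724492,  238.74157042]), 'tcp_rot': array([-3.14056610e+00,  1.93498630e-05,  2.85798954e-01]), 'contact_force': array([0.17379812, 0.04485788, 0.73463665]), 'wrist_torque': array([-0.04195109,  0.02122933, -0.02613268]), 'grasp_force': 0.0, 'opening': 0.9978778508471073}
```

View pics/top0.png

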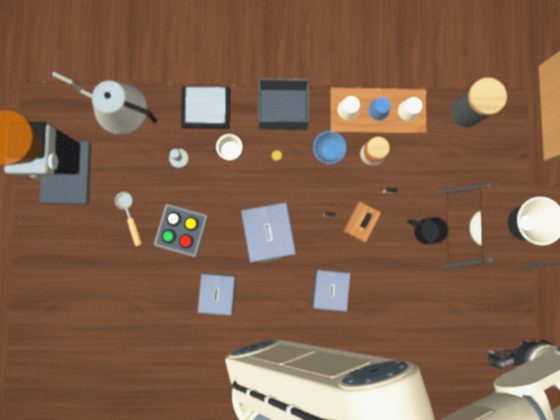

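View pics/scene0.png

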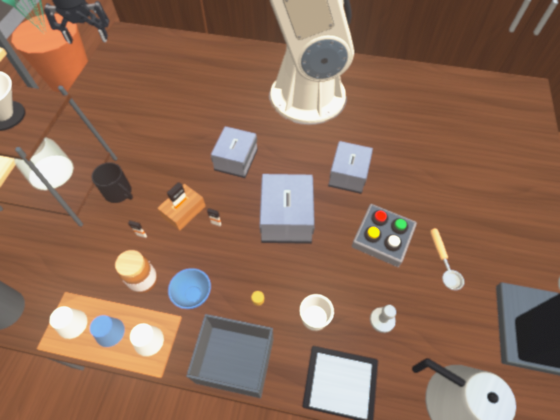

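Top view: candidates for the paddle are the stand's at (366,220) and the small ones at (330,213) and (390,190). Candidates for the reader are the large one at (268,232) and the small ones at (217,294) and (332,290). I choose the paddle in the wooden stand and the large reader. Keys: white (173,218), yellow (191,224), green (168,237), red (185,241).

Run:
```python
from h import *
t=load('top0');s=load('scene0')
for n,uv,z in [('white',(173,218),58),('yel',(191,224),58),('green',(168,237),58),('red',(185,241),58),('slot',(268,232),100),('grip',(366,220),114)]: print(n,at(t,*uv,z))
for n,uv,z in [('white',(394,242),58),('yel',(373,234),58),('green',(401,225),58),('red',(381,217),58),('slot',(287,199),100),('grip',(177,190),114)]: print('s',n,at(s,*uv,z))
a=cv2.resize(t['img'][180:260,320:420],(400,320),interpolation=cv2.INTER_CUBIC);b=cv2.resize(s['img'][165:245,120:220],(400,320),interpolation=cv2.INTER_CUBIC)
c=cv2.resize(t['img'][195:265,235:335],(400,280),interpolation=cv2.INTER_CUBIC);d=cv2.resize(t['img'][195:265,130:230],(400,280),interpolation=cv2.INTER_CUBIC)
cv2.imwrite('pics/crop.png',np.vstack([np.hstack([a,b]),np.hstack([c,d])])[:,:,::-1])
```

```text
white [519.3 303.1  58. ]
yel [502.  249.7  58. ]
green [463.1 316.4  58. ]
red [451.7 266.2  58. ]
slot [478.  22. 100.]
grip [ 514.  -258.9  114. ]
s white [525.  305.1  58. ]
s yel [513.1 251.9  58. ]
s green [472.5 319.7  58. ]
s red [459.2 267.9  58. ]
s slot [481.1  23.8 100. ]
s grip [ 520.  -251.7  114. ]
```

View pics/crop.png

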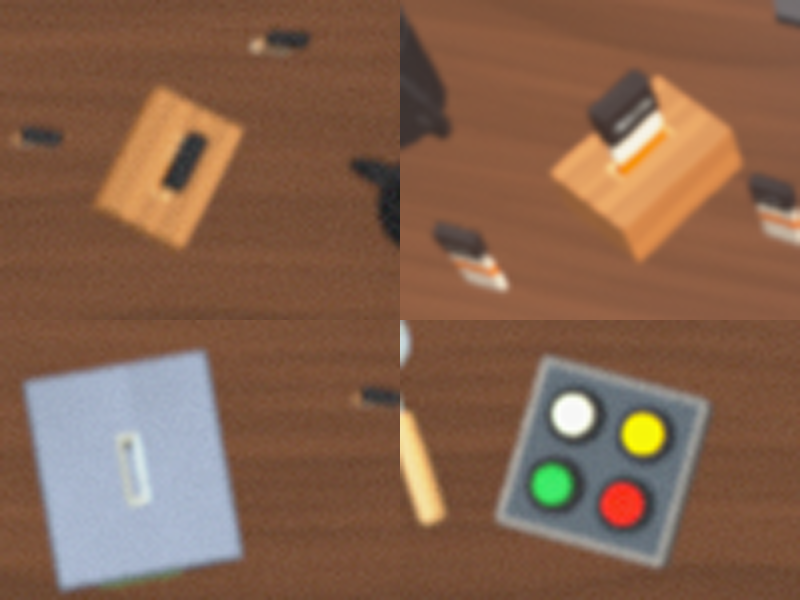

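The crop confirms the choice: the tall paddle stands in the wooden block (top view about (366,220)), small ones stand loose beside it, the big reader's slot is around (268,232), and the key colours are as listed.

```bash
cat >> h.py <<'E'
def segkeys(c,box):
    h=cv2.cvtColor(c['img'],cv2.COLOR_RGB2HSV); x0,y0,x1,y1=box; o={}
    for n,lo,hi in [('white',(0,0,190),(180,50,255)),('yellow',(24,150,120),(34,255,255)),('green',(50,120,80),(85,255,255)),('red',(0,190,110),(4,255,255))]:
        m=np.zeros(h.shape[:2],np.uint8); m[y0:y1,x0:x1]=cv2.inRange(h,lo,hi)[y0:y1,x0:x1]
        k,l,st,ce=cv2.connectedComponentsWithStats(m); i=1+np.argmax(st[1:,4]); o[n]=(ce[i].round(1),st[i,4])
    return o
def delta(p,yaw,s=None):
    "tool-frame shift and turn from the measured pose to world p, yaw (mod pi)"
    s=s or sense(); y=s['tcp_rot'][2]; d=np.array(p)-s['eef_pos']; c,q=np.cos(y),np.sin(y)
    dy=(yaw-y+np.pi/2)%np.pi-np.pi/2
    return np.array([c*d[0]+q*d[1], q*d[0]-c*d[1], -d[2]]).round(1), round(-dy,3)
E
python3 - <<'E'
from h import *
for n,b in(('top0',(150,200,212,260)),('scene0',(350,200,420,270))):
    c=load(n)
    for k,(p,a) in segkeys(c,b).items(): print(n,k,p,a,at(c,*p,58))
t=load('top0'); g=t['img'].astype(int)
m=np.zeros((420,560),np.uint8); m[205:235,352:382]=(g.max(2)<70)[205:235,352:382]
r=cv2.minAreaRect(cv2.findNonZero(m)); print(r,at(t,*r[0],114))
print(delta((510,302,140),0.286))
E
```

```text
top0 white [172.6 218.1] 78 [519.  304.2  58. ]
top0 yellow [190.3 223.1] 99 [504.7 251.8  58. ]
top0 green [167.7 235.8] 95 [466.6 317.3  58. ]
top0 red [185.2 240.5] 79 [453.2 265.7  58. ]
scene0 white [393.8 240.3] 102 [520.3 304.3  58. ]
scene0 yellow [373.4 231.9] 108 [506.9 252.4  58. ]
scene0 green [400.5 223.7] 99 [469.  318.2  58. ]
scene0 red [379.9 215.9] 52 [456.5 264.8  58. ]
((365.800048828125, 219.90003967285156), (3.130495071411133, 12.521980285644531), 26.56505012512207) [ 514.3 -258.3  114. ]
(array([ 574.5, -770.6,   98.7]), np.float64(-0.0))
```

Emit:
step_arm(
  motion=[
    {"claw": 0,"delta_pos": [15,-25,0],"turn": 0},
    {"claw": 0,"delta_pos": [15,-32,0],"turn": 0},
    {"claw": 0,"delta_pos": [24,-32,0],"turn": 0},
    {"claw": 0,"delta_pos": [24,-32,0],"turn": 0},
    {"claw": 0,"delta_pos": [24,-32,0],"turn": 0},
    {"claw": 0,"delta_pos": [24,-32,0],"turn": 0},
    {"claw": 0,"delta_pos": [24,-32,0],"turn": 0},
    {"claw": 0,"delta_pos": [24,-32,0],"turn": 0},
  ],
  force=40,
)

```text
clock: 0.82
eef_pos: [273.0, -309.8, 239.2]
tcp_rot: [-3.142, -0.0, 0.285]
contact_force: [1.0, 0.9, 0.6]
opening: -0.0
grasp_force: 0.0
```

Emit:
step_arm(
  motion=[
    {"claw": 0,"delta_pos": [24,-32,0],"turn": 0},
    {"claw": 0,"delta_pos": [24,-32,0],"turn": 0},
    {"claw": 0,"delta_pos": [24,-32,0],"turn": 0},
    {"claw": 0,"delta_pos": [24,-32,0],"turn": 0},
    {"claw": 0,"delta_pos": [24,-32,0],"turn": 0},
    {"claw": 0,"delta_pos": [24,-32,0],"turn": 0},
    {"claw": 0,"delta_pos": [24,-32,0],"turn": 0},
    {"claw": 0,"delta_pos": [24,-32,0],"turn": 0},
  ],
)

```text
clock: 1.48
eef_pos: [385.1, -9.9, 239.5]
tcp_rot: [3.141, -0.001, 0.286]
contact_force: [1.1, -1.2, -0.0]
opening: -0.0
grasp_force: 0.0
```

Emit:
step_arm(
  motion=[
    {"claw": 0,"delta_pos": [24,-32,0],"turn": 0},
    {"claw": 0,"delta_pos": [24,-32,0],"turn": 0},
    {"claw": 0,"delta_pos": [24,-32,0],"turn": 0},
    {"claw": 0,"delta_pos": [24,-32,10],"turn": 0},
    {"claw": 0,"delta_pos": [24,-32,20],"turn": 0},
    {"claw": 0,"delta_pos": [24,-32,20],"turn": 0},
    {"claw": 0,"delta_pos": [20,-32,20],"turn": 0},
    {"claw": 0,"delta_pos": [10,-20,20],"turn": 0},
  ],
)

```text
clock: 2.15
eef_pos: [482.2, 268.7, 151.7]
tcp_rot: [-3.141, -0.002, 0.287]
contact_force: [1.0, -1.0, 0.5]
opening: -0.001
grasp_force: 0.0
```

Run:
```python
from h import *
s=sense();print(s['clock'],s['eef_pos'],s['tcp_rot'],s['opening'])
c=grab_frame('wrist');save(c,'w1')
f=True
for k,p in dict(white=(520,304,58),yellow=(506,252,58),green=(468,318,58),red=(455,265,58)).items(): print(k,proj(c,p,f))
for k,(p,a) in segkeys(c,(0,0,560,420)).items(): print(k,p,a,at(c,*p,58,f))
print(delta((520,304,80),.286))
```

```text
2.15 [482.24965037 268.69592834 151.67124358] [-3.14073179e+00 -1.99187436e-03  2.86798682e-01] -0.0014081858816285264
white [245.  147.8]
yellow [309.1 186.4]
green [209.3 209.9]
red [272.4 244.2]Traceback (most recent call last):
  File "<stdin>", line 6, in <module>
  File "h.py", line 24, in segkeys
    k,l,st,ce=cv2.connectedComponentsWithStats(m); i=1+np.argmax(st[1:,4]); o[n]=(ce[i].round(1),st[i,4])
                                                       ~~~~~~~~~^^^^^^^^^^
    return _wrapfunc(a, 'argmax', axis=axis, out=out, **kwds)
    return bound(*args, **kwds)
ValueError: attempt to get argmax of an empty sequence
```

View pics/w1.png

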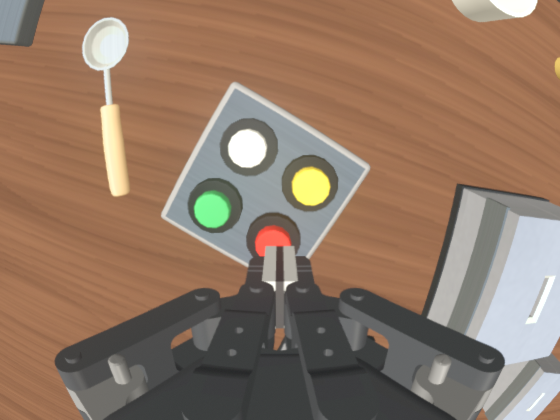

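The wrist view shows white at (247,148), yellow (311,186), green (212,209) and red (272,243), within 3 px of the predicted pixels, so I can press.

Emit:
step_arm(
  motion=[
    {"claw": 0,"delta_pos": [15,-7,20],"turn": 0},
    {"claw": 0,"delta_pos": [15,-7,20],"turn": 0},
    {"claw": 0,"delta_pos": [15,-7,20],"turn": 0},
    {"claw": 0,"delta_pos": [0,0,10],"turn": 0},
    {"claw": 0,"delta_pos": [0,0,0],"turn": 0},
  ],
)

```text
clock: 2.62
eef_pos: [516.7, 297.2, 79.9]
tcp_rot: [3.14, 0.005, 0.286]
contact_force: [-0.4, -1.2, -0.2]
opening: -0.001
grasp_force: 0.0
```

Emit:
step_arm(
  motion=[
    {"claw": 0,"delta_pos": [0,0,10],"turn": 0},
    {"claw": 0,"delta_pos": [0,0,6],"turn": 0},
    {"claw": 0,"delta_pos": [0,0,3.5],"turn": 0},
    {"claw": 0,"delta_pos": [0,0,0],"turn": 0},
    {"claw": 0,"delta_pos": [0,0,0],"turn": 0},
  ],
)

```text
clock: 3.03
eef_pos: [517.9, 297.7, 63.5]
tcp_rot: [3.141, 0.0, 0.286]
contact_force: [-1.0, -1.3, 3.7]
opening: -0.001
grasp_force: 1.1
```

Run:
```python
from h import *
s=sense();print(s['clock'],s['eef_pos'],s['contact_force'])
c=grab_frame('wrist');save(c,'w2')
print(delta((506,252,80),.286),delta((468,318,80),.286))
```

```text
3.0333 [517.94606414 297.65315456  63.49210124] [-0.95184462 -1.28832556  3.72099108]
(array([-24.5,  40.5, -16.4]), np.float64(-0.0)) (array([-42.4, -33.5, -16.4]), np.float64(-0.0))
```

Emit:
step_arm(
  motion=[
    {"claw": 0,"delta_pos": [2,-4,2],"turn": 0},
    {"claw": 0,"delta_pos": [0,0,2],"turn": 0},
    {"claw": 0,"delta_pos": [0,0,0],"turn": 0},
  ],
)

```text
clock: 3.33
eef_pos: [519.7, 303.1, 60.0]
tcp_rot: [-3.141, -0.001, 0.286]
contact_force: [-2.3, -1.5, 8.8]
opening: 0.001
grasp_force: 4.5
```

Emit:
step_arm(
  motion=[
    {"claw": 0,"delta_pos": [0,0,-20],"turn": 0},
    {"claw": 0,"delta_pos": [-9,15,0],"turn": 0},
    {"claw": 0,"delta_pos": [-9,15,0],"turn": 0},
    {"claw": 0,"delta_pos": [-10,15,0],"turn": 0},
    {"claw": 0,"delta_pos": [0,0,0],"turn": 0},
    {"claw": 0,"delta_pos": [0,0,0],"turn": 0},
  ],
)

```text
clock: 3.83
eef_pos: [505.0, 251.2, 79.1]
tcp_rot: [-3.141, -0.001, 0.285]
contact_force: [-0.3, 0.5, 0.6]
opening: 0.0
grasp_force: 0.0
```

Emit:
step_arm(
  motion=[
    {"claw": 0,"delta_pos": [0,0,10],"turn": 0},
    {"claw": 0,"delta_pos": [0,0,5],"turn": 0},
    {"claw": 0,"delta_pos": [0,0,3],"turn": 0},
    {"claw": 0,"delta_pos": [0,0,2],"turn": 0},
    {"claw": 0,"delta_pos": [0,0,0],"turn": 0},
  ],
)

```text
clock: 4.25
eef_pos: [505.5, 252.3, 59.9]
tcp_rot: [-3.141, -0.001, 0.286]
contact_force: [-2.8, -1.0, 14.1]
opening: -0.0
grasp_force: 7.4
```

Emit:
step_arm(
  motion=[
    {"claw": 0,"delta_pos": [0,0,-25],"turn": 0},
    {"claw": 0,"delta_pos": [-4,-18,0],"turn": 0},
    {"claw": 0,"delta_pos": [-4,-19,0],"turn": 0},
    {"claw": 0,"delta_pos": [-5,-19,0],"turn": 0},
    {"claw": 0,"delta_pos": [-5,-18,0],"turn": 0},
    {"claw": 0,"delta_pos": [0,0,0],"turn": 0},
    {"claw": 0,"delta_pos": [0,0,0],"turn": 0},
  ],
)

```text
clock: 4.83
eef_pos: [466.1, 318.0, 83.5]
tcp_rot: [3.141, 0.001, 0.288]
contact_force: [-0.5, 0.5, 0.2]
opening: -0.004
grasp_force: 0.0
```

Emit:
step_arm(
  motion=[
    {"claw": 0,"delta_pos": [0,0,10],"turn": 0},
    {"claw": 0,"delta_pos": [0,0,8],"turn": 0},
    {"claw": 0,"delta_pos": [0,0,5],"turn": 0},
    {"claw": 0,"delta_pos": [0,0,2],"turn": 0},
    {"claw": 0,"delta_pos": [0,0,0],"turn": 0},
  ],
)

```text
clock: 5.25
eef_pos: [467.0, 316.7, 59.8]
tcp_rot: [3.141, 0.001, 0.285]
contact_force: [-4.7, -2.9, 19.1]
opening: -0.001
grasp_force: 9.6
```

Emit:
step_arm(
  motion=[
    {"claw": 0,"delta_pos": [0,0,-20],"turn": 0},
    {"claw": 0,"delta_pos": [0,0,-35],"turn": 0},
    {"claw": 0,"delta_pos": [0,0,-35],"turn": 0},
    {"claw": 0,"delta_pos": [0,0,-35],"turn": 0},
    {"claw": 0,"delta_pos": [-10,20,-25],"turn": 0},
    {"claw": 0,"delta_pos": [-15,30,-20],"turn": 0},
    {"claw": 0,"delta_pos": [-15,30,-20],"turn": 0},
    {"claw": 0,"delta_pos": [-15,30,0],"turn": 0},
  ],
)

```text
clock: 5.92
eef_pos: [446.3, 195.3, 251.9]
tcp_rot: [-3.141, -0.005, 0.286]
contact_force: [2.6, -0.3, -0.1]
opening: 0.0
grasp_force: 0.0
```

Emit:
step_arm(
  motion=[
    {"claw": 0,"delta_pos": [-15,30,0],"turn": 0},
    {"claw": 0,"delta_pos": [-15,30,0],"turn": 0},
    {"claw": 0,"delta_pos": [-15,30,0],"turn": 0},
    {"claw": 0,"delta_pos": [-15,30,0],"turn": 0},
    {"claw": 0,"delta_pos": [-15,30,0],"turn": 0},
    {"claw": 0,"delta_pos": [-11,26,0],"turn": 0},
    {"claw": 0,"delta_pos": [0,0,0],"turn": 0.116},
    {"claw": 0,"delta_pos": [0,0,0],"turn": 0},
  ],
)

```text
clock: 6.58
eef_pos: [411.6, 1.3, 248.4]
tcp_rot: [-3.142, 0.001, 0.161]
contact_force: [-0.0, -0.1, 0.0]
opening: 0.004
grasp_force: 0.0
```

Emit:
step_arm(
  motion=[
    {"claw": 0,"delta_pos": [0,0,0],"turn": 0},
    {"claw": 0,"delta_pos": [0,0,0],"turn": 0},
  ],
)

```text
clock: 6.75
eef_pos: [412.0, 3.4, 248.6]
tcp_rot: [-3.141, 0.001, 0.172]
contact_force: [-1.5, -0.4, 0.1]
opening: 0.0
grasp_force: 0.0
```

Run:
```python
from h import *
s=sense();print(s['clock'],s['eef_pos'],s['tcp_rot'],s['qvel'].round(3))
c=grab_frame('wrist');save(c,'w3');u,v=proj(c,(480,23,100),True).astype(int);print(u,v)
cr=c['img'][v-60:v+60,u-60:u+60]
cv2.imwrite('pics/w3b.png',np.hstack([cv2.resize(cr,(400,400),interpolation=cv2.INTER_CUBIC),cv2.resize(c['img'],(400,300)).__class__(1) if 0 else np.pad(cv2.resize(c['img'],(400,300)),((0,100),(0,0),(0,0)))])[:,:,::-1])
```

```text
6.75 [412.04791809   3.35090361 248.64202169] [-3.14133574e+00  5.65446205e-04  1.72489129e-01] [ 0.015  0.    -0.003 -0.001  0.001  0.006]
268 113
```

View pics/w3b.png

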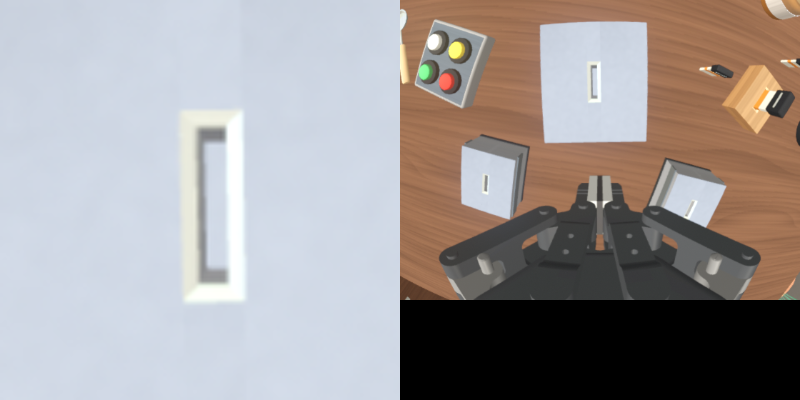

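The rim is centred at about wrist pixel (272,114), nearly aligned with the tool. Next I turn its corners into world points.

Run:
```python
from h import *
c=load('w3');k=lambda x,y:(208+x/3.3333-.35,53+y/3.3333-.35)
P=[at(c,*k(*q),100,True) for q in((179,109),(243,108),(245,301),(184,303))]
P=np.array(P);print(P,P.mean(0));
for a,b in((0,1),(1,2),(2,3),(3,0)): d=P[a]-P[b];print(np.hypot(*d[:2]),np.arctan(d[1]/d[0]))
# top-camera check of slot and stand
t=load('top0');g=cv2.resize(t['img'][150:300,200:420],None,fx=1,fy=1).astype(int)
# reader top outline in wrist: pixel corners
h=cv2.cvtColor(c['img'],cv2.COLOR_RGB2HSV);m=cv2.inRange(h,(100,10,150),(125,70,255));m[215:]=0
cn=max(cv2.findContours(m,0,1)[0],key=cv2.contourArea);r=cv2.approxPolyDP(cn,12,True)[:,0]
Q=np.array([at(c,*q,100,True) for q in r]);print(r.tolist(),Q,Q.mean(0))
for q in range(len(Q)): d=Q[q]-Q[q-1];print(np.hypot(*d[:2]),np.arctan(d[1]/d[0]))
print(delta((514-70*np.cos(-.47)-10,-258+70*.45,250),-.47))
```

```text
[[503.2  33.6 100. ]
 [506.1  17.4 100. ]
 [456.2   8.2 100. ]
 [453.   23.8 100. ]] [479.625  20.75  100.   ]
16.45752107700307 -1.3936602116181929
50.74100905579237 0.18232132485492114
15.924823389915506 -1.3684746984165936
51.147629466085704 0.19279436532690675
[[197, 35], [203, 198], [343, 197], [344, 32]] [[541.1  97.9 100. ]
 [395.   70.5 100. ]
 [417.9 -56.1 100. ]
 [564.7 -28.6 100. ]] [479.675  20.925 100.   ]
128.68259400556084 -1.3863553843793908
148.6471324984105 0.18538927572507038
128.6544596972837 -1.3918466087363202
149.35357377712802 0.1851834289590513
(array([-10.5, 231.7,  -1.3]), np.float64(0.643))
```

Emit:
step_arm(
  motion=[
    {"claw": 60,"delta_pos": [-1,29,0],"turn": 0},
    {"claw": 60,"delta_pos": [-1,29,0],"turn": 0},
    {"claw": 60,"delta_pos": [-1,29,0],"turn": 0},
    {"claw": 60,"delta_pos": [-1,29,0],"turn": 0},
    {"claw": 60,"delta_pos": [-1,29,0],"turn": 0},
    {"claw": 60,"delta_pos": [-1,29,0],"turn": 0},
    {"claw": 60,"delta_pos": [-2,29,0],"turn": 0},
    {"claw": 60,"delta_pos": [-2,29,0],"turn": 0},
  ],
)

```text
clock: 7.47
eef_pos: [441.9, -227.9, 248.8]
tcp_rot: [-3.141, 0.0, 0.173]
contact_force: [1.3, 1.0, -0.0]
opening: 0.701
grasp_force: 0.0
```

Emit:
step_arm(
  motion=[
    {"claw": 60,"delta_pos": [0,0,0],"turn": 0.107},
    {"claw": 60,"delta_pos": [0,0,0],"turn": 0.107},
    {"claw": 60,"delta_pos": [0,0,0],"turn": 0.107},
    {"claw": 60,"delta_pos": [0,0,0],"turn": 0.107},
    {"claw": 60,"delta_pos": [0,0,0],"turn": 0.107},
    {"claw": 60,"delta_pos": [0,0,0],"turn": 0.107},
    {"claw": 60,"delta_pos": [0,0,0],"turn": 0},
    {"claw": 60,"delta_pos": [0,0,0],"turn": 0},
  ],
)

```text
clock: 8.13
eef_pos: [441.8, -226.6, 248.8]
tcp_rot: [-3.142, 0.0, -0.467]
contact_force: [0.1, -0.5, -0.4]
opening: 0.701
grasp_force: 0.0
```

Run:
```python
from h import *
s=sense();print(s['clock'],s['eef_pos'],s['tcp_rot'],s['qvel'].round(3))
c=grab_frame('wrist');save(c,'w4');u,v=proj(c,(514,-258,114),True).astype(int);print(u,v)
u0,v0=u-60,max(v-60,0);print(u0,v0)
cr=c['img'][v0:v0+120,u0:u0+120]
cv2.imwrite('pics/w4b.png',np.hstack([cv2.resize(cr,(400,400),interpolation=cv2.INTER_CUBIC),np.pad(cv2.resize(c['img'],(400,300)),((0,100),(0,0),(0,0)))])[:,:,::-1])
```

```text
8.1333 [ 441.80186358 -226.60146529  248.82342037] [-3.14153029e+00  2.65935888e-04 -4.66570204e-01] [-0.007 -0.003  0.    -0.001  0.002 -0.023]
272 104
212 44
```

View pics/w4b.png

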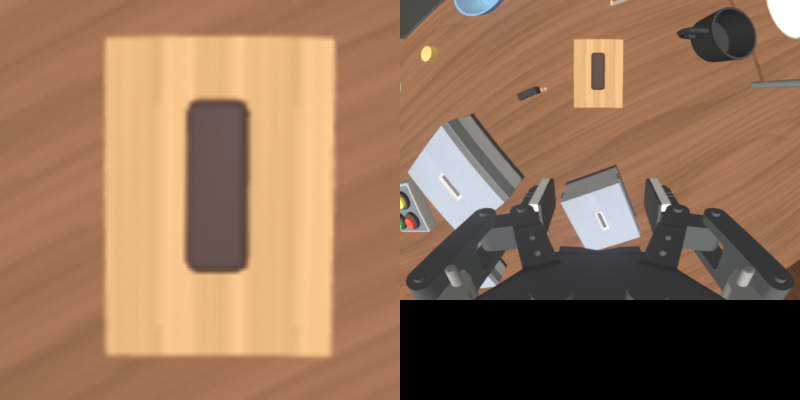

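The handle is centred at about wrist pixel (277,99), aligned with the tool, with the stand around it.

Run:
```python
from h import *
c=load('w4');k=lambda x,y:(212+x/3.3333-.35,44+y/3.3333-.35)
def m(Z,L):
    P=np.array([at(c,*k(*q),Z,True) for q in L]);print(P.mean(0).round(1))
    for a,b in((0,1),(1,2),(2,3),(3,0)): d=P[a]-P[b];print(np.hypot(*d[:2]).round(1),np.arctan(d[1]/d[0]).round(3))
m(114,((186,99),(248,99),(248,272),(186,271)))
m(46,((104,37),(336,38),(333,356),(105,356)))
```

```text
[ 516.4 -263.1  114. ]
15.2 1.098
43.3 -0.467
15.3 1.087
43.2 -0.469
[ 516.1 -263.3   46. ]
71.3 1.098
100.5 -0.47
71.5 1.102
100.8 -0.472
```

Emit:
step_arm(
  motion=[
    {"claw": 60,"delta_pos": [20,0,0],"turn": 0},
    {"claw": 60,"delta_pos": [25,0,0],"turn": 0},
    {"claw": 60,"delta_pos": [25,-0.8,0],"turn": 0},
    {"claw": 60,"delta_pos": [13,0,20],"turn": 0},
    {"claw": 60,"delta_pos": [0,0,30],"turn": 0},
    {"claw": 60,"delta_pos": [0,0,20],"turn": 0},
    {"claw": 60,"delta_pos": [0,0,0],"turn": 0},
    {"claw": 60,"delta_pos": [0,0,0],"turn": 0},
  ],
)

```text
clock: 8.85
eef_pos: [515.2, -263.7, 178.2]
tcp_rot: [-3.142, 0.003, -0.47]
contact_force: [-0.0, -1.0, 1.0]
opening: 0.702
grasp_force: 0.0
```

Emit:
step_arm(
  motion=[
    {"claw": 60,"delta_pos": [0.5,0,20],"turn": 0},
    {"claw": 60,"delta_pos": [0,0,25],"turn": 0},
    {"claw": 60,"delta_pos": [0,0,20],"turn": 0},
    {"claw": 60,"delta_pos": [0,0,15],"turn": 0},
    {"claw": 60,"delta_pos": [0,0,11],"turn": 0},
    {"claw": 60,"delta_pos": [0,0,0],"turn": 0},
    {"claw": 60,"delta_pos": [0,0,0],"turn": 0},
    {"claw": 30,"delta_pos": [0,0,0],"turn": 0},
  ],
)

```text
clock: 9.52
eef_pos: [517.2, -265.0, 89.5]
tcp_rot: [3.142, -0.002, -0.472]
contact_force: [0.3, -0.6, -0.4]
opening: 0.577
grasp_force: 0.0
```

Emit:
step_arm(
  motion=[
    {"claw": 10,"delta_pos": [0,0,0],"turn": 0},
    {"claw": 5,"delta_pos": [0,0,0],"turn": 0},
    {"claw": 0,"delta_pos": [0,0,0],"turn": 0},
    {"claw": 0,"delta_pos": [0,0,0],"turn": 0},
    {"claw": 0,"delta_pos": [0,0,0],"turn": 0},
  ],
  force=50,
)

```text
clock: 9.93
eef_pos: [516.9, -264.6, 89.0]
tcp_rot: [-3.141, -0.002, -0.472]
contact_force: [0.5, 2.1, 6.8]
opening: 0.174
grasp_force: 50.0
```

Emit:
step_arm(
  motion=[
    {"claw": 0,"delta_pos": [0,0,-5],"turn": 0},
    {"claw": 0,"delta_pos": [0,0,-10],"turn": 0},
    {"claw": 0,"delta_pos": [0,0,-15],"turn": 0},
    {"claw": 0,"delta_pos": [0,0,-20],"turn": 0},
    {"claw": 0,"delta_pos": [0,0,-20],"turn": 0},
    {"claw": 0,"delta_pos": [0,0,-20],"turn": 0},
    {"claw": 0,"delta_pos": [0,0,-20],"turn": 0},
    {"claw": 0,"delta_pos": [0,0,-20],"turn": 0},
  ],
)

```text
clock: 10.6
eef_pos: [515.8, -264.5, 219.8]
tcp_rot: [3.141, -0.0, -0.472]
contact_force: [0.3, -0.2, -0.9]
opening: 0.179
grasp_force: 49.1
```

Emit:
step_arm(
  motion=[
    {"claw": 0,"delta_pos": [0,0,0],"turn": -0.109},
    {"claw": 0,"delta_pos": [0,0,0],"turn": -0.109},
    {"claw": 0,"delta_pos": [0,0,0],"turn": -0.109},
    {"claw": 0,"delta_pos": [0,0,0],"turn": -0.11},
    {"claw": 0,"delta_pos": [0,0,0],"turn": -0.11},
    {"claw": 0,"delta_pos": [0,0,0],"turn": -0.11},
    {"claw": 0,"delta_pos": [0,0,0],"turn": 0},
    {"claw": 0,"delta_pos": [0,0,0],"turn": 0},
  ],
)

```text
clock: 11.27
eef_pos: [516.0, -264.6, 218.6]
tcp_rot: [3.141, -0.0, 0.181]
contact_force: [-0.2, 0.1, -0.5]
opening: 0.182
grasp_force: 49.0
```

Run:
```python
from h import *
s=sense();print(s['clock'],s['eef_pos'],s['tcp_rot'],s['opening'],s['grasp_force'],s['contact_force'])
print(delta((479.6,20.8,219),.185))
```

```text
11.2667 [ 515.98077776 -264.56369425  218.56999858] [ 3.14127596e+00 -8.17589232e-05  1.81331356e-01] 0.18205428535946752 48.99840295314789 [-0.20360504  0.08407408 -0.53431716]
(array([  15.7, -287.2,   -0.4]), np.float64(-0.004))
```

Emit:
step_arm(
  motion=[
    {"claw": 0,"delta_pos": [1,-15,0],"turn": 0},
    {"claw": 0,"delta_pos": [2,-30,0],"turn": 0},
    {"claw": 0,"delta_pos": [2,-35,0],"turn": 0},
    {"claw": 0,"delta_pos": [2,-35,0],"turn": 0},
    {"claw": 0,"delta_pos": [2,-35,0],"turn": 0},
    {"claw": 0,"delta_pos": [2,-35,0],"turn": 0},
    {"claw": 0,"delta_pos": [2,-35,0],"turn": 0},
    {"claw": 0,"delta_pos": [2,-35,0],"turn": 0},
  ],
)

```text
clock: 11.93
eef_pos: [483.0, -9.0, 218.3]
tcp_rot: [-3.141, -0.0, 0.181]
contact_force: [1.0, 0.9, -0.5]
opening: 0.179
grasp_force: 49.2
```

Emit:
step_arm(
  motion=[
    {"claw": 0,"delta_pos": [1,-20,0],"turn": 0},
    {"claw": 0,"delta_pos": [0,-12,0],"turn": -0.004},
    {"claw": 0,"delta_pos": [0,0,5],"turn": 0},
    {"claw": 0,"delta_pos": [0,0,5],"turn": 0},
    {"claw": 0,"delta_pos": [0,0,5],"turn": 0},
    {"claw": 0,"delta_pos": [0,0,0],"turn": 0},
    {"claw": 0,"delta_pos": [0,0,0],"turn": 0},
  ],
)

```text
clock: 12.52
eef_pos: [478.9, 19.6, 202.4]
tcp_rot: [-3.142, 0.001, 0.187]
contact_force: [-0.7, 0.7, -1.2]
opening: 0.18
grasp_force: 49.0
```

Run:
```python
from h import *
s=sense();print(s['clock'],s['eef_pos'],s['tcp_rot'],s['opening'],s['contact_force'])
print(delta((479.6,20.8,204),.185))
c=grab_frame('wrist');save(c,'w5');d=grab_frame('scene');save(d,'s5')
u,v=proj(c,(479.6,20.8,110),True).astype(int);a,b=proj(d,(479.6,20.8,130)).astype(int);print(u,v,a,b)
z=lambda i,u,v,r,o:cv2.resize(i[v-r:v+r,u-r:u+r],(o,o),interpolation=cv2.INTER_CUBIC)
cv2.imwrite('pics/5.png',np.hstack([z(c['img'],u,v-20,70,400),z(d['img'],a,b,50,400)])[:,:,::-1])
for h in range(2): 
  for X in ((20,0),(-20,0)):
    y=s['tcp_rot'][2];p=s['eef_pos'];q=(p[0]+X[0]*np.cos(y),p[1]+X[0]*np.sin(y),p[2]+7-88); print(X,proj(d,q),proj(c,q,True))
```

```text
12.5167 [478.88673892  19.62061319 202.40691418] [-3.14154480e+00  1.28382159e-03  1.87046526e-01] 0.18027304848507908 [-0.67072471  0.73580183 -1.15504355]
(array([ 0.9, -1. , -1.6]), np.float64(0.002))
276 209 286 191
(20, 0) [285.6 200.1] [277.5 187.6]
(-20, 0) [285.8 186.7] [277.7 241.8]
(20, 0) [285.6 200.1] [277.5 187.6]
(-20, 0) [285.8 186.7] [277.7 241.8]
```

View pics/5.png

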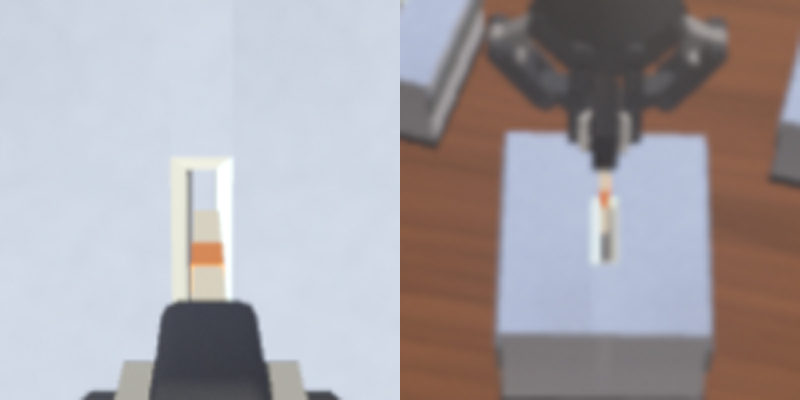

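The wrist crop shows the blade's lower front edge at (278,192.5) and the far rim end at (276.7,174). The blade is over the slot, and I compute the offset next.

Run:
```python
from h import *
c=load('w5');s=sense();y=.186;R=np.array([[np.cos(y),np.sin(y)],[np.sin(y),-np.cos(y)]])
k=lambda x,y:(206+x/2.857-.35,119+y/2.857-.35)
T=lambda P:(R@(P[:2]-np.array([478.9,19.6]))).round(1)
for z in(118,121,124): print(z,'tip front edge L,R',T(at(c,*k(191,210),z,True)),T(at(c,*k(220,210),z,True)))
print('rim far L,R',T(at(c,*k(171,157),100,True)),T(at(c,*k(233,157),100,True)))
print('slot',T(np.array([479.6,20.8])))
# orange band front edges: z 32,48 above tip
for z in(153,169):print(z,'band y',T(at(c,*k(206,{153:265,169:242}[z]),z,True)))
print('band swapped',T(at(c,*k(206,242),153,True)),T(at(c,*k(206,265),169,True)))
```

```text
118 tip front edge L,R [15.9 -3.6] [15.9  3.5]
121 tip front edge L,R [16.6 -3.5] [16.7  3.4]
124 tip front edge L,R [17.4 -3.4] [17.5  3.5]
rim far L,R [25.7 -9.1] [25.6  7.1]
slot [ 0.9 -1. ]
153 band y [12.9  0.2]
169 band y [22.4  0.3]
band swapped [17.9  0.2] [17.9  0.3]
```

Emit:
step_arm(
  motion=[
    {"claw": 0,"delta_pos": [3.3,-1,0],"turn": 0},
    {"claw": 0,"delta_pos": [0,0,6],"turn": 0},
    {"claw": 0,"delta_pos": [0,0,6],"turn": 0},
    {"claw": 0,"delta_pos": [0,0,4],"turn": 0},
    {"claw": 0,"delta_pos": [0,0,0],"turn": 0},
    {"claw": 0,"delta_pos": [0,0,0],"turn": 0},
  ],
)

```text
clock: 13.12
eef_pos: [481.8, 22.2, 186.5]
tcp_rot: [-3.141, 0.001, 0.189]
contact_force: [-0.1, -0.3, -0.6]
opening: 0.18
grasp_force: 49.0
```

Emit:
step_arm(
  motion=[
    {"claw": 0,"delta_pos": [0,0,3],"turn": 0},
    {"claw": 0,"delta_pos": [0,0,3],"turn": 0},
    {"claw": 0,"delta_pos": [0,0,3],"turn": 0},
    {"claw": 0,"delta_pos": [0,0,3],"turn": 0},
    {"claw": 0,"delta_pos": [0,0,0],"turn": 0},
  ],
)

```text
clock: 13.53
eef_pos: [481.7, 22.2, 174.3]
tcp_rot: [-3.141, 0.001, 0.189]
contact_force: [-0.0, 0.7, -1.0]
opening: 0.178
grasp_force: 49.0
```

Emit:
step_arm(
  motion=[
    {"claw": 0,"delta_pos": [0,0,4],"turn": 0},
    {"claw": 0,"delta_pos": [0,0,4],"turn": 0},
    {"claw": 0,"delta_pos": [0,0,4],"turn": 0},
    {"claw": 0,"delta_pos": [0,0,4],"turn": 0},
    {"claw": 0,"delta_pos": [0,0,0],"turn": 0},
  ],
)

```text
clock: 13.95
eef_pos: [481.6, 22.2, 158.1]
tcp_rot: [-3.141, 0.001, 0.189]
contact_force: [-0.6, -0.3, -1.0]
opening: 0.179
grasp_force: 49.1
```

Emit:
step_arm(
  motion=[
    {"claw": 0,"delta_pos": [0,0,4],"turn": 0},
    {"claw": 0,"delta_pos": [0,0,4],"turn": 0},
    {"claw": 0,"delta_pos": [0,0,4],"turn": 0},
    {"claw": 0,"delta_pos": [0,0,3],"turn": 0},
    {"claw": 0,"delta_pos": [0,0,2],"turn": 0},
    {"claw": 0,"delta_pos": [0,0,0],"turn": 0},
    {"claw": 0,"delta_pos": [0,0,0],"turn": 0},
  ],
)

```text
clock: 14.53
eef_pos: [482.1, 22.2, 141.9]
tcp_rot: [-3.142, 0.0, 0.189]
contact_force: [0.4, 0.2, -1.9]
opening: 0.179
grasp_force: 49.1
```

Run:
```python
from h import *
s=sense();print(s['clock'],s['eef_pos'],s['tcp_rot'],s['opening'],s['contact_force'],s['wrist_torque'])
c=grab_frame('wrist');save(c,'w6');d=grab_frame('scene');save(d,'s6')
u,v=proj(c,(479.6,20.8,100),True).astype(int);a,b=proj(d,(479.6,20.8,115)).astype(int);print(u-45,v-65,a,b)
z=lambda i,u,v,r,o:cv2.resize(i[v-r:v+r,u-r:u+r],(o,o),interpolation=cv2.INTER_CUBIC)
cv2.imwrite('pics/6.png',np.hstack([z(c['img'],u,v-20,45,400),z(d['img'],a,b,40,400)])[:,:,::-1])
```

```text
14.5333 [482.14048556  22.17192976 141.8940999 ] [-3.14154341e+00  2.61856752e-04  1.88785176e-01] 0.17857790924355993 [ 0.40812755  0.17878416 -1.86518052] [0.03280865 0.0253282  0.00824006]
233 175 286 195
```

View pics/6.png

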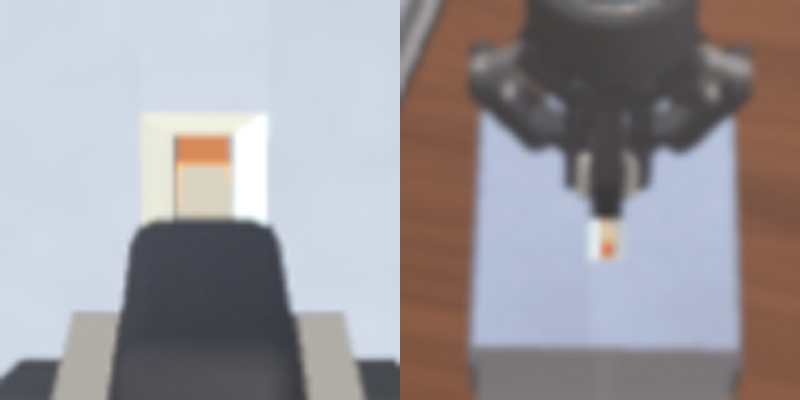

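The blade is in the slot. Its orange/white edge sits at wrist pixel (279,211.5), above the far end of the mouth. Next I check the depth.

Run:
```python
from h import *
c=load('w6');y=.187;e=np.array([np.cos(y),np.sin(y)])
for off in(-1,0,1):
  print(off,[(z,proj(c,(*(np.array([479.6,20.8])+e*(20+off)),z),True).tolist()) for z in(100,104,106,108,110,112)])
print('rim far end',proj(c,(*(np.array([479.6,20.8])+e*25),100),True), 'seen',175+113/4.444)
print('slot end',proj(c,(*(np.array([479.6,20.8])+e*21),96),True),'seen orange bottom',175+136/4.444)
```

```text
-1 [(100, [278.8, 209.7]), (104, [278.8, 211.8]), (106, [278.8, 212.9]), (108, [278.8, 214.0]), (110, [278.8, 215.1]), (112, [278.8, 216.3])]
0 [(100, [278.8, 208.1]), (104, [278.8, 210.1]), (106, [278.8, 211.2]), (108, [278.8, 212.3]), (110, [278.8, 213.4]), (112, [278.8, 214.5])]
1 [(100, [278.8, 206.4]), (104, [278.8, 208.4]), (106, [278.8, 209.5]), (108, [278.8, 210.5]), (110, [278.8, 211.6]), (112, [278.8, 212.7])]
rim far end [278.9 199.6] seen 200.42754275427544
slot end [278.9 204.4] seen orange bottom 205.6030603060306
```

Band top is at z of about 106–108, so the depth is about 40–42 mm, centred, with no contact load. I'm handing in.

Emit:
step_arm(
  motion=[
    {"claw": 0,"delta_pos": [0,0,0],"turn": 0},
    {"claw": 0,"delta_pos": [0,0,0],"turn": 0},
    {"claw": 0,"delta_pos": [0,0,0],"turn": 0},
    {"claw": 0,"delta_pos": [0,0,0],"turn": 0},
  ],
)

```text
clock: 14.97
eef_pos: [482.3, 22.2, 142.1]
tcp_rot: [3.142, -0.0, 0.189]
contact_force: [0.2, -0.7, 0.2]
opening: 0.18
grasp_force: 49.1
```

```bash
python3 -c "
from rig import *
print(sign_off())"
```

```text
the job is handed in; nothing more can be done
None
```

The job is handed in, with no verdict shown yet: I pressed white, yellow, then green fully and left red alone, and the paddle is held still and upright in the large reader's slot with its blade end about 40–42 mm down.

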